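# Clear the camera's picture and present a gold-tone ring casting to the lens

## Task

Clear the inspection camera's picture by stacking the blue-lidded and the red-lidded bur box, in either order, squarely on the plain steel bur box where it stands. Then take the gold-tone ring casting out of its wooden stand by the sprue bar and hold it in the air at the camera's focus point, ring opening square to the lens and sprue uppermost (so it leans back with the tilted camera), and finish still holding it there, motionless. Do not touch the camera, and leave the silver casting, abrasive stone, spoon and handpiece alone.

Things in the scene. Friction and masses are not known exactly. Their poses are not given: they have to be found in the camera images.
- box_blue: Closed steel bur box with a blue painted lid, 64 (own x) x 46 (own y) x 38 mm (z), about 0.18 kg, loose on the table, flat top. Origin at the centre of its underside, z up.
- box_red: Closed steel bur box with a red painted lid, same size as the blue one (64 x 46 x 38 mm), loose on the table. Origin at the centre of its underside, z up.
- box_plain: Closed bur box of plain bare steel, same size (64 x 46 x 38 mm), loose on the table: the foot of the column, which stays where it is. Origin at the centre of its underside, z up. The other two boxes go on top of it, long sides parallel, edges flush.
- gold: Cast gold-tone (brass coloured) signet ring on its sprue, 65 g, 78 mm tall, standing sprue up in a pocket of the wooden stand. Origin at the centre of its underside, own z up along the sprue, own x along the axis of the ring's opening (bore). Signet head 15 (x) x 22 (y) mm, z 0 to 6; ring 28 mm outside diameter, 7 mm thick along x, bore centre at z 18, top at z 32; sprue z 32 to 78.
- gold_centre (a point): Centre of the gold-tone ring's bore, 18 mm above the origin of gold along its z. This is the point to bring to focus.
- gold_sprue (a point): Where to grip the gold-tone casting: on its square sprue bar (10 x 10 mm, sides along the casting's x and y), 55 mm above the origin of gold along its z, 37 mm above the bore centre.
- silver: Silver coloured casting of the same shape and size, in the stand's other pocket. Leave it alone. Origin and axes as for gold.
- stand: Fixed wooden casting stand, 60 (own x) x 150 (own y) x 22 mm (z), origin at the centre of its underside. Two pockets 8 mm deep, 17 (x) x 26 (y) mm, centred at own y = -45 and +45 mm; either casting may be in either pocket, bore along the stand's x, underside 14 mm above the table.
- camera_stand: Fixed stand of the inspection camera: black foot 120 x 100 x 12 mm with an 18 mm post 237 mm tall. Origin at the centre of the foot's underside. Its own y points horizontally the way the camera looks; the lens glass lies 75 mm along own y and 215 mm above the table. Do not touch it or the camera.
- camera_head: Grey inspection camera, 110 mm long, white 54 mm ring light at the lens. Origin at the centre of the lens glass; own y is the viewing direction, away from the stand, always 30 degrees below level; own z is the picture's up, 30 degrees from vertical, leaning away from the stand. Present the casting with its x along own y (either way), sprue along own z.
- focus (a point): Focus point in the air: 100 mm in front of the lens glass on its axis, 165 mm above the table. Mark: a thin steel wire runs 40 mm below the lens axis and parallel to it, ending in a red 8 mm bead; the focus is 40 mm from the bead along the camera's own z.
- stone: Cone of grey abrasive stone, 34 mm across, 42 mm tall, loose, standing on the table; leave it alone. Origin at the centre of its underside.
- spoon: White ceramic spoon, 150 mm long, lying along its own x; leave it alone. Origin under its middle.
- handpiece: Steel handpiece standing in a brass socket, fixed, 56 mm across the foot and 162 mm tall; keep clear of it. Origin at the centre of its underside.

How it is judged:
By the outcome, as a careful person would: the job done as asked, in the order asked, and still so for the second after the job is handed in, while the arm keeps its last pose, push and grip.
It also fails if it takes over 72 s, if anything falls off the work surface, if the arm or the gripper's body presses on something with over 40 N, if the wrist force passes 120 N, or if a joint passes its speed limit or range.

## Robot

A 7-joint arm with a two-finger parallel gripper is mounted at the origin on the work surface. World frame = base frame: x ahead of the robot, y to its left, z up, the work surface at z = 0. Lengths are in m, angles in degrees, forces in N, time in s.
With the tool pointing down it reaches from about 0.425 to 0.875 m from the base axis. Payload 4.7 kg.
Tool frame: the origin (TCP) lies at the very end of the fingers, on their centre line; the grasp point (between the pads) lies 19 mm behind it; z points along the fingers, y is the line along which they close (so a half turn about z gives the same grasp; the last joint's range is limited). The gripper opens to 87 mm and grips with 3 to 60 N. Pads are 19 mm wide; open, the fingers measure 117 mm over their backs; the gripper's body (75 mm by 190 mm) begins 51 mm behind the grasp point.
Start: joints at [77.126, 18.392, -4.016, 83.108, 1.295, 78.541, -3.26], TCP at [0.154, -0.632, 0.194] pointing down, gripper open.
Joint ranges: [-163.93, 163.93], [-17.29, 119.83], [-79.2, 71.16], [3.27, 140.29], [-89.18, 269.18], [5.43, 117.66], [-154.24, 154.24]. Speed limits (degrees/s): [147.25, 147.25, 180, 180, 180, 180, 180].

## Interface

Orientations are given as [roll, pitch, yaw] about the fixed x, y, z axes, in that order (R = Rz(yaw) Ry(pitch) Rx(roll)).
In Python, from cell import get_obs, cams, ticket, finder gives the robot as it stands.
- The arm moves only by the shell command python3 -m creep 'ROWS' [FORCE]. ROWS is text: rows parted by semicolons, each of 5 numbers parted by spaces: the shift along the world's x, y, z in m, then the turn about the world's z in degrees, then the finger opening in m, from 0 to 0.087. A call has 1 to 8 rows; each row shifts and turns the commanded pose from where the row before left it; what a row does not reach is not made up. A row lasts 1/8 s, in which the tool goes at most 62.5 mm and 10.7 degrees, less where a joint would pass 70% of its speed; a pose out of reach is approached as far as the arm can. A call with a gripper value outside its range is refused whole. The fingers move at their own pace and stop on an object; FORCE is the grip in N (left out, the last holds). Time passes only in rows, so rows that do not move let the fingers close. It gives the time, the measured TCP pose, the force, the opening and the grip force at its end, in the units of the state.
- get_obs(): the state, without advancing time (a new reading comes with each control period).
- cams.read_camera(name): name is "scene" or "top"; returns the picture (400x640x3 uint8, red, green, blue); there is no depth.
- cams.calibration(name): a dict with "fx", "fy", "cx", "cy" (pixels), "extrinsics" (4x4, takes a point from world to camera coordinates). Camera axes: x right, y down, z forward; pixel columns grow to the right and rows downward; lengths in m; the calibration is good to about 2 mm. A picture is of the moment at which its call begins. calibration takes no time and is no camera call.
- ticket.sign_off(): hands the job in; it is judged then, once.
Trained networks look in the newest picture that a camera, given by its name, has taken for a name from the list of things; names that differ only in an ending like _2 or _b are one class to them, and where a whole thing is asked for, a point or a joint stands for the part that bears it (a point fixed in the world has none). Each returns a list of dicts, best first, with "p" (0 to 1); they miss things now and then, are a little off and sometimes report something else, mostly with a low value. They report only what shows in the picture. A call takes as long as a camera call.
- finder.masks_of(name, camera): "mask" (400x640 bool, what is visible of it) and "xy" ([column, row] in pixels, amid what is visible of it).
- finder.tip_of(name, camera): "xy" ([column, row] in pixels: a listed point, or the origin of a listed thing).
The state is a dict: "time_s": time; "qpos": joint angles; "joint_velocities": joint speeds; "effort": joint torques, N m; "tool_pos": TCP position; "tool_rot": TCP orientation; "force": force on the tool from outside, world axes, zero at the start; "wrist_torque": the same for the moment, N m; "grip_width": finger opening in m; "grasp_force": force on a finger pad.
Only numpy, scipy, OpenCV 4.12 (cv2) and the standard library are available. Lean on these libraries where they do the work, as an engineer would, in place of code of your own. Each camera call takes 0.05 s, during which the arm holds its last target. There are 200 camera calls.

## Working session

There is one attempt and no reset: what is moved stays moved. The work goes in short steps, Python scripts to look and compute and a shell command to move; the robot and the scene stay as the last step left them, time stands still between calls to the robot, and variables do not carry over. Pictures are saved under pics/ and viewed, at most 11 in all, crops included, and the job is handed in when it is done.

```bash
ls; mkdir -p pics; python3 - <<'E'
from cell import get_obs,cams
import cv2,numpy as np
o=get_obs();print(o)
for n in("scene","top"):
    im=cams.read_camera(n);cv2.imwrite(f"pics/{n}0.png",im[:,:,::-1])
    c=cams.calibration(n);print(n,{k:np.round(v,4).tolist() for k,v in c.items() if k in("fx","fy","cx","cy","extrinsics")}); E=c["extrinsics"]; print(-E[:3,:3].T@E[:3,3])
E
```

```text
pics
{'time_s': 0.0, 'qpos': array([77.12446402, 18.43874383, -4.01494245, 83.17641053,  1.29519853,
       78.54055657, -3.26063465]), 'joint_velocities': array([ 0.04359604, -0.01566859,  0.01265371, -0.02344647,  0.0558752 ,
        0.085069  ,  0.10696633]), 'effort': array([-2.56890653e-04, -4.91287279e+01, -4.03944505e-01, -3.12530065e+01,
       -6.38576620e-02,  4.37631912e-02,  1.56412780e-04]), 'tool_pos': array([ 0.1535546 , -0.63096315,  0.19265185]), 'tool_rot': array([-1.79889543e+02,  6.21527377e-03,  1.36841710e+01]), 'force': array([ 0.0059716 , -0.15047633,  0.12333331]), 'wrist_torque': array([-0.01103299,  0.04561006,  0.0619612 ]), 'grasp_force': 0.0, 'grip_width': 0.08667676048913982}
scene {'fx': 385.9766, 'fy': 385.9766, 'cx': 317.347, 'cy': 198.7853, 'extrinsics': [[-0.6185, 0.7857, 0.0102, 0.3658], [0.6441, 0.5143, -0.5663, -0.3327], [-0.4502, -0.3437, -0.8242, 1.3766], [0.0, 0.0, 0.0, 1.0]]}
[1.06018455 0.3568501  0.94244707]
top {'fx': 518.596, 'fy': 518.596, 'cx': 320.1259, 'cy': 199.1472, 'extrinsics': [[0.0288, -0.9995, -0.0107, -0.0045], [-0.9867, -0.0267, -0.1604, 0.604], [0.1601, 0.0152, -0.987, 1.6595], [0.0, 0.0, 0.0, 1.0]]}
[ 0.33052735 -0.01355742  1.73471701]
```

View pics/scene0.png

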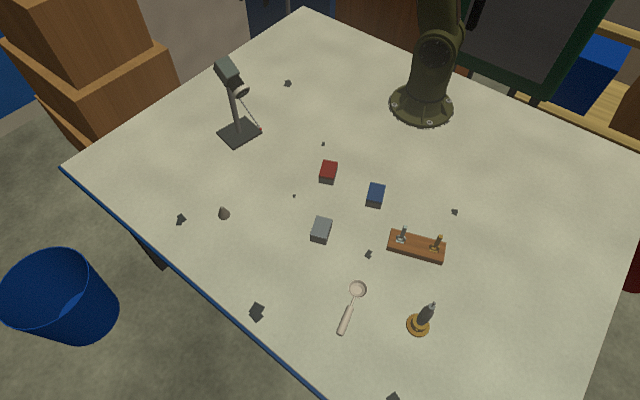

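View pics/top0.png

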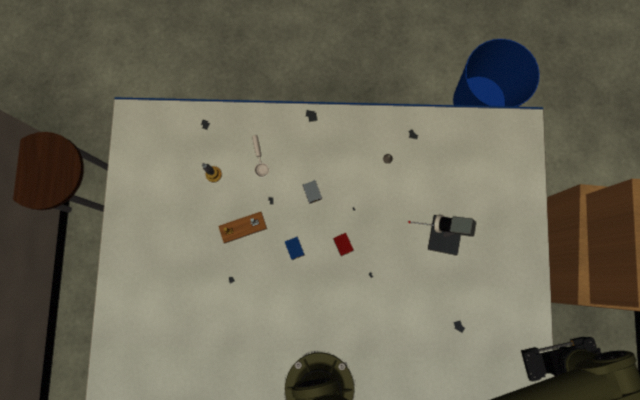

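```bash
cat > h.py <<'E'
import numpy as np,cv2
from scipy.optimize import minimize,least_squares
from cell import get_obs,cams,finder
CAL={n:cams.calibration(n) for n in("scene","top")}
def proj(n,P):
    c=CAL[n];E=c["extrinsics"];q=np.atleast_2d(P)@E[:3,:3].T+E[:3,3]
    return np.c_[c["fx"]*q[:,0]/q[:,2]+c["cx"],c["fy"]*q[:,1]/q[:,2]+c["cy"]]
def tri(obs): # {cam:xy}
    r=least_squares(lambda p:np.concatenate([(proj(n,p)[0]-xy) for n,xy in obs.items()]),[.6,0,.1])
    return r.x,np.abs(r.fun).max()
def onplane(n,xy,z):
    return least_squares(lambda p:proj(n,[p[0],p[1],z])[0]-xy,[.6,0]).x
def best(name,cam,f="masks"):
    for _ in range(4):
        r=finder.masks_of(name,cam) if f=="masks" else finder.tip_of(name,cam)
        if r: return r[0]
def corners(size,p): # p x,y,z,yawdeg
    a=np.radians(p[3]);X=np.array([[sx*size[0]/2,sy*size[1]/2,z] for sx in(-1,1) for sy in(-1,1) for z in(0,size[2])])
    R=np.array([[np.cos(a),-np.sin(a),0],[np.sin(a),np.cos(a),0],[0,0,1]])
    return X@R.T+p[:3]
S=8
def fitbox(masks,size,p0,free_z=True):
    def cost(q):
        t=0
        p=np.array([q[0],q[1],q[2] if free_z else p0[2],q[3] if free_z else q[2]])
        p[3]*=100
        for n,m in masks.items():
            uv=proj(n,corners(size,p));h=cv2.convexHull(((uv+.5)*S*16).astype(np.int32))
            ys,xs=np.where(m);x0,x1,y0,y1=xs.min()-8,xs.max()+9,ys.min()-8,ys.max()+9
            x0,y0=max(x0,0),max(y0,0)
            im=np.zeros(((y1-y0)*S,(x1-x0)*S),np.uint8)
            cv2.fillConvexPoly(im,h-np.array([x0,y0])*S*16,1,shift=4)
            r=im.reshape(y1-y0,S,x1-x0,S).mean((1,3))
            t+=((r-m[y0:y1,x0:x1])**2).sum()/m.sum()
        return t
    q0=np.array([p0[0],p0[1],p0[2],p0[3]/100] if free_z else [p0[0],p0[1],p0[3]/100])
    b=None
    for k in (0,.3,-.3,.6,.9):
        s=q0.copy();s[-1]+=k
        sim=np.vstack([s]+[s+d for d in np.diag([.01,.01,.006,.15] if free_z else [.01,.01,.15])])
        r=minimize(cost,s,method="Nelder-Mead",options=dict(initial_simplex=sim,xatol=1e-5,fatol=1e-5,maxiter=400))
        if b is None or r.fun<b.fun:b=r
    x=b.x.copy();x[-1]*=100
    return x,b.fun
E
cat > m1.py <<'E'
from h import *
ims={n:cams.read_camera(n) for n in CAL}
BX=(.064,.046,.038)
for nm,size in(("box_blue",BX),("box_red",BX),("box_plain",BX),("stand",(.06,.15,.022))):
    ms={};
    for n in CAL:
        b=best(nm,n); 
        if b: ms[n]=b["mask"];print(nm,n,round(b["p"],2),np.round(b["xy"],1),b["mask"].sum())
    p=onplane("top",best(nm,"top")["xy"],.02)
    print(" fit z free",np.round(fitbox(ms,size,[*p,0,0])[0],4))
    for n in ms: print("  ",n,[np.round(v,4) for v in fitbox({n:ms[n]},size,[*p,0,0],False)])
for nm in("gold_centre","gold_sprue","gold","silver","focus","camera_head","camera_stand","stone","handpiece","spoon"):
    o={}
    for n in CAL:
        b=best(nm,n,"tip")
        if b:o[n]=b["xy"];print(nm,n,round(b["p"],2),np.round(b["xy"],1))
    if len(o)==2:print("  ",np.round(tri(o)[0],4),tri(o)[1])
E
python3 m1.py
```

```text
box_blue scene 0.65 [352.1 295.3] 608
box_blue top 0.7 [455.8 226.7] 658
 fit z free [ 0.5016 -0.3933  0.2494 84.6585]
   scene [array([ 0.5284, -0.4391,  0.    ]), np.float64(1.0)]
   top [array([ 0.5297, -0.4651, 77.2335]), np.float64(0.4542)]
box_red scene 0.59 [328.3 169.1] 362
box_red top 0.67 [449.  232.6] 1365
 fit z free [ 0.4564 -0.3706  0.1567 80.8739]
   scene [array([ 0.5081, -0.4164,  0.    ]), np.float64(1.0)]
   top [array([  0.5082,  -0.426 , -14.8663]), np.float64(0.7377)]
box_plain scene 0.75 [321.5 236.5] 458
box_plain top 0.66 [311.9 192.3] 266
 fit z free [6.31900e-01 4.13000e-02 6.00000e-04 2.15498e+01]
   scene [array([ 0.6303,  0.0425, 22.7794]), np.float64(0.0505)]
   top [array([ 0.6337,  0.0399, 20.1384]), np.float64(0.0697)]
stand scene 0.77 [414.6 246.3] 1112
stand top 0.69 [241.4 228.9] 765
 fit z free [ 5.07000e-01  2.70700e-01 -6.00000e-04  2.16223e+01]
   scene [array([ 0.5067,  0.2719, 20.6761]), np.float64(0.2039)]
   top [array([ 0.5075,  0.2694, 21.8582]), np.float64(0.1329)]
gold_centre scene 0.56 [432.9 247.9]
gold_centre top 0.6 [230.2 231.3]
 
[... 283 characters left out ...]
4 [398.4 241.8]
silver top 0.53 [255.6 224.7]
   [ 5.189e-01  2.277e-01 -1.000e-04] 0.03917551997133728
focus scene 0.89 [263.8 126. ]
camera_head scene 0.57 [242.7  93.1]
camera_head top 0.93 [434.6 223.6]
   [ 0.5134 -0.3285  0.2191] 0.28446641155841235
camera_stand scene 0.7 [237.8 131.6]
camera_stand top 0.61 [445.4 236.5]
   [ 0.4978 -0.4098  0.0029] 0.5834125487779716
stone scene 0.64 [223.9 213.7]
stone top 0.62 [390.8 156.3]
   [ 0.7593 -0.217   0.0048] 2.3351049736624816
handpiece scene 0.92 [418.2 323.7]
handpiece top 0.55 [216.5 173.9]
   [0.6858 0.3788 0.0046] 2.825798876796995
spoon scene 0.95 [348.6 306.6]
spoon top 0.8 [258.7 156.5]
   [0.7539 0.227  0.0048] 0.2758830467048483
```

```bash
cat > m2.py <<'E'
from h import *
ims={n:cams.read_camera(n) for n in CAL}
BX=(.064,.046,.038)
exp={"box_blue":dict(scene=(375,195),top=(294,248)),"box_red":dict(scene=(328,171),top=(344,244)),"gold_sprue":dict(scene=(438,243),top=(228,231)),"gold_centre":dict(scene=(433,248),top=(230,231)),"focus":dict(scene=(262,126),top=(409,222))}
for nm in("box_blue","box_red"):
    ms={}
    for n in CAL:
        for t in range(3):
            r=[d for d in finder.masks_of(nm,n) if np.hypot(*(np.array(d["xy"])-exp[nm][n]))<8]
            if r: ms[n]=r[0]["mask"];print(nm,n,round(r[0]["p"],2),np.round(r[0]["xy"],1),ms[n].sum());break
    p=onplane("top",exp[nm]["top"],.03)
    print(" start",np.round(p,3))
    if len(ms)==2:print(" fit z free",[np.round(v,4) for v in fitbox(ms,BX,[*p,0,0])])
    for n in ms: print("  ",n,[np.round(v,4) for v in fitbox({n:ms[n]},BX,[*p,0,0],False)])
for nm in("gold_sprue","gold_centre","focus"):
    for n in CAL:
        for t in range(2): print(nm,n,[(round(d["p"],2),np.round(d["xy"],1).tolist()) for d in finder.tip_of(nm,n)])
# red bead
o={}
for n in CAL:
    x,y=exp["focus"][n];y+= 6 if n=="scene" else 0;x-=3 if n=="scene" else 0
    a=ims[n].astype(int)[y-14:y+15,x-14:x+15];w=np.clip(a[...,0]-np.maximum(a[...,1],a[...,2])-25,0,None)
    yy,xx=np.mgrid[y-14:y+15,x-14:x+15];
    if w.sum(): o[n]=[(w*xx).sum()/w.sum(),(w*yy).sum()/w.sum()]
    print("bead",n,o.get(n),(w>0).sum())
if len(o)==2:print(tri(o))
def crop(n,x,y,w,h,s): return cv2.resize(ims[n][y:y+h,x:x+w,::-1],None,fx=s,fy=s,interpolation=cv2.INTER_NEAREST)
A=np.vstack([crop("scene",210,80,100,75,4),crop("top",400,205,100,75,4)])
B=np.vstack([crop("scene",310,145,100,75,4),crop("scene",370,215,100,75,4)])
cv2.imwrite("pics/m2.png",np.hstack([A,B]))
E
python3 m2.py
```

```text
box_blue scene 0.7 [373.  195.3] 426
box_blue top 0.86 [294.7 251.1] 273
 start [0.442 0.094]
 fit z free [array([ 4.4050e-01,  9.2700e-02, -7.0000e-04,  2.5408e+01]), np.float64(0.1876)]
   scene [array([ 0.44  ,  0.0952, 21.7259]), np.float64(0.0279)]
   top [array([ 0.4414,  0.0909, 25.9523]), np.float64(0.0782)]
box_red scene 0.55 [327.5 169.9] 382
box_red top 0.6 [342.8 245.3] 273
 start [ 0.46 -0.07]
 fit z free [array([ 4.58500e-01, -6.60000e-02,  1.00000e-04,  2.51491e+01]), np.float64(0.1249)]
   scene [array([ 0.4578, -0.0652, 24.3798]), np.float64(0.0461)]
   top [array([ 0.4591, -0.0671, 24.729 ]), np.float64(0.0595)]
gold_sprue scene [(0.58, [438.1, 239.1]), (0.42, [222.7, 215.5])]
gold_sprue scene [(0.58, [438.1, 239.1]), (0.42, [222.7, 215.5])]
gold_sprue top [(0.37, [225.4, 229.0])]
gold_sprue top [(0.37, [225.4, 229.0])]
gold_centre scene [(0.46, [433.6, 250.2]), (0.4, [262.2, 126.5])]
gold_centre scene [(0.46, [433.6, 250.2]), (0.4, [262.2, 126.5])]
gold_centre top [(0.62, [228.6, 233.6])]
gold_centre top [(0.62, [228.6, 233.6])]
focus scene [(0.85, [264.0, 123.8])]
focus scene [(0.85, [264.0, 123.8])]
focus top []
focus top []
bead scene [np.float64(260.3545454545455), np.float64(128.3409090909091)] 5
bead top [np.float64(408.8941176470588), np.float64(221.57647058823528)] 7
(array([ 0.52646139, -0.26520311,  0.13224415]), np.float64(0.4235699626765381))
```

View pics/m2.png

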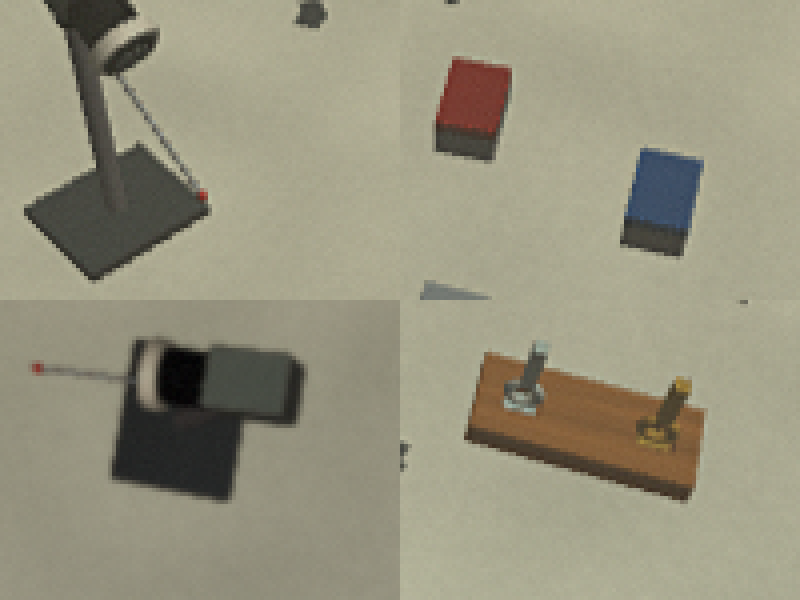

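```bash
python3 -m creep '0 .02 .055 0 .087;.02 .03 .05 0 .087;.03 .04 .035 0 .087;.035 .05 .01 0 .087;.035 .05 0 0 .087;.035 .05 0 0 .087;.035 .05 0 0 .087;.035 .05 0 0 .087' 15
python3 -m creep '.02 .056 -.01 3 .087;.02 .056 -.02 3 .087;.02 .056 -.02 3 .087;.019 .057 -.02 2 .087;0 0 -.05 0 .087;0 0 -.03 0 .087;0 0 0 0 .087'
```

```text
time_s: 3.85
tool_pos: [0.3796, -0.2898, 0.3441]
tool_rot: [179.9, -0.0, 13.7]
force: [-0.1, -0.2, -0.1]
grip_width: 0.0872
grasp_force: 0.0
time_s: 4.72
tool_pos: [0.4556, -0.0674, 0.1924]
tool_rot: [-179.8, 0.2, 24.7]
force: [-0.2, 0.1, 0.2]
grip_width: 0.087
grasp_force: 0.0
```

```bash
cat > m3.py <<'E'
from h import *
BX=(.064,.046,.038)
G={"box_blue":([.441,.093,0,25],BX),"box_red":([.4585,-.066,0,25],BX),"box_plain":([.632,.041,0,21.5],BX),"stand":([.507,.271,0,21.6],(.06,.15,.022)),"camera_stand":([.498,-.41,0,-11],(.12,.1,.012))}
import sys
names=sys.argv[1].split(",");N=int(sys.argv[2]);R={}
for k in range(N):
  for n in CAL:
    cams.read_camera(n)
    for nm in names:
        p0,size=G[nm];e=proj(n,[p0[0],p0[1],size[2]/2])[0]
        r=[d for d in finder.masks_of(nm,n) if np.hypot(*(np.array(d["xy"])-e))<12]
        if r:R.setdefault((nm,n),[]).append(fitbox({n:r[0]["mask"]},size,p0,False)[0])
for k,v in R.items():v=np.array(v);print(k,len(v),"med",np.round(np.median(v,0),4),"sd",np.round(v.std(0),4))
print(get_obs()["time_s"])
E
python3 m3.py box_blue,box_plain,stand 3
```

```text
('box_plain', 'scene') 3 med [ 0.63    0.0426 21.5476] sd [6.000e-04 1.000e-04 5.593e-01]
('stand', 'scene') 3 med [ 0.5063  0.2721 20.5694] sd [2.000e-04 2.000e-04 5.494e-01]
('box_blue', 'top') 3 med [ 0.4417  0.0932 23.5644] sd [6.00000e-04 0.00000e+00 8.36801e+01]
('box_plain', 'top') 3 med [ 0.6317  0.041  21.7235] sd [7.0000e-04 1.5000e-03 2.9609e+00]
('stand', 'top') 3 med [ 0.5085  0.2689 21.2885] sd [0.0006 0.0003 0.2222]
('box_blue', 'scene') 1 med [ 0.4398  0.0951 21.9669] sd [0. 0. 0.]
5.925
```

```bash
python3 -m creep '0 .001 -.06 .3 .087;0 0 -.06 0 .087;0 0 -.044 0 .087;0 0 -.02 0 .087;0 0 0 0 .087;0 0 0 0 .087'
python3 -m creep '0 0 0 0 .03;0 0 0 0 .03;0 0 0 0 .03;0 0 0 0 .03;0 0 0 0 .03' 20
```

```text
time_s: 6.68
tool_pos: [0.4583, -0.0669, 0.0112]
tool_rot: [179.9, -0.1, 25.0]
force: [0.1, 0.4, 1.2]
grip_width: 0.0871
grasp_force: 0.0
time_s: 7.3
tool_pos: [0.4573, -0.0668, 0.0102]
tool_rot: [180.0, 0.0, 25.0]
force: [0.6, 0.5, 0.1]
grip_width: 0.045
grasp_force: 0.0
```

```bash
python3 -m creep '0 0 0 0 .03;0 0 0 0 .03'; python3 -m creep '0 0 .02 0 .03;0 0 .06 0 .03;0 0 .03 0 .03;0 0 0 0 .03'
```

```text
time_s: 7.55
tool_pos: [0.4573, -0.0667, 0.0101]
tool_rot: [-180.0, 0.0, 25.0]
force: [-0.7, 0.3, -0.5]
grip_width: 0.0315
grasp_force: 0.0
time_s: 8.05
tool_pos: [0.4594, -0.0672, 0.1227]
tool_rot: [179.8, -0.2, 25.0]
force: [0.0, -0.5, -1.3]
grip_width: 0.03
grasp_force: 0.0
```

```bash
python3 - <<'E'
from h import *
A=[]
for n,(x,y) in(("scene",(340,170)),("top",(325,245))):
    im=cams.read_camera(n);A.append(cv2.resize(im[y-60:y+60,x-60:x+60,::-1],(400,400),interpolation=cv2.INTER_NEAREST))
    print(n,proj(n,get_obs()["tool_pos"]),proj(n,[.4585,-.066,.038]))
cv2.imwrite("pics/r1.png",np.hstack(A));print(get_obs()["tool_rot"])
E
```

```text
scene [[328.33338323 149.15336713]] [[327.55511595 167.9377028 ]]
top [[343.97185598 242.80963878]] [[342.85303136 244.23726366]]
[1.79997673e+02 4.08237624e-02 2.49754621e+01]
```

View pics/r1.png

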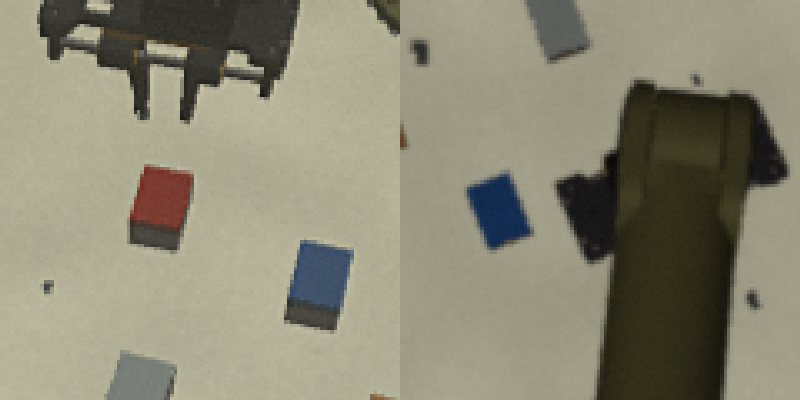

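```bash
python3 -m creep '0 0 0 0 .087;0 0 0 0 .087;0 0 -.03 0 .087;0 0 -.05 0 .087;0 0 -.03 0 .087;0 0 0 0 .087;0 0 0 0 .087'; python3 - <<'E'
from h import *
o=get_obs();t=o["tool_pos"];a=np.radians(o["tool_rot"][2]);yv=np.array([-np.sin(a),np.cos(a),0])
im=cams.read_camera("scene")[:,:,::-1];x,y=328,160
s=6;c=cv2.resize(im[y-45:y+45,x-60:x+60],None,fx=s,fy=s,interpolation=cv2.INTER_NEAREST)
for P in(t,t+yv*.0435,t-yv*.0435):
    u=proj("scene",P)[0];print(u);cv2.circle(c,(int((u[0]-x+60.5)*s),int((u[1]-y+45.5)*s)),4,(0,255,0),1)
cv2.imwrite("pics/r2.png",c);print(t,o["tool_rot"],o["qpos"])
E
```

```text
time_s: 9.02
tool_pos: [0.4581, -0.0667, 0.011]
tool_rot: [180.0, -0.1, 25.0]
force: [0.1, -0.1, 0.0]
grip_width: 0.0854
grasp_force: 0.0
[327.17551337 173.31551305]
[341.08306701 175.96571473]
[313.39140986 170.68883584]
[ 0.45812987 -0.0666635   0.01103181] [ 1.79976311e+02 -5.51871053e-02  2.49891982e+01] [ 43.3635362    9.15300413 -40.3256334  119.23918856   7.31089404
  53.92061326 -65.92560898]
```

View pics/r2.png

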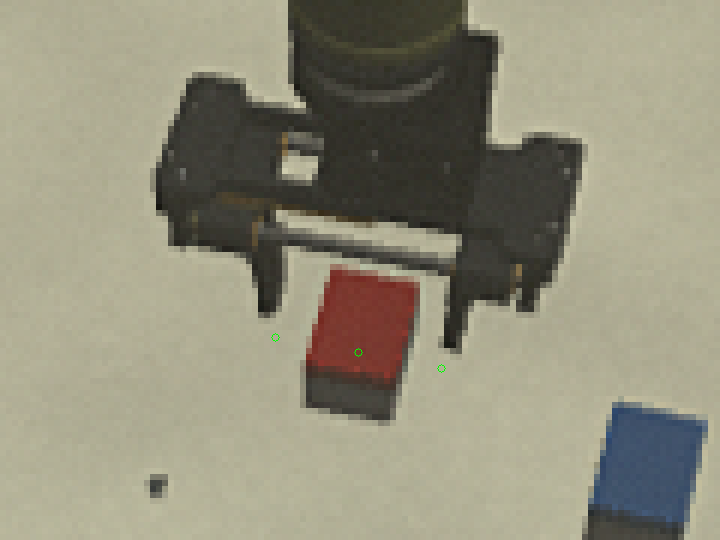

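```bash
python3 -m creep '0 0 -.004 0 .087;0 0 -.003 0 .087;0 0 0 0 .087'; python3 -m creep '0 0 -.003 0 .087;0 0 0 0 .087';python3 -m creep '0 0 -.003 0 .087;0 0 0 0 .087'
```

```text
time_s: 9.45
tool_pos: [0.4573, -0.0668, 0.0032]
tool_rot: [180.0, 0.0, 25.0]
force: [0.4, -0.4, 0.2]
grip_width: 0.0871
grasp_force: 0.0
time_s: 9.7
tool_pos: [0.4571, -0.0667, -0.0]
tool_rot: [-180.0, 0.0, 25.0]
force: [0.2, -0.0, 0.5]
grip_width: 0.0873
grasp_force: 0.0
time_s: 9.95
tool_pos: [0.4571, -0.0667, -0.0031]
tool_rot: [-180.0, 0.0, 25.0]
force: [0.6, -0.3, 0.3]
grip_width: 0.0868
grasp_force: 0.0
```

```bash
python3 -m creep '0 0 -.004 0 .087;0 0 -.004 0 .087;0 0 0 0 .087'; python3 -m creep '0 0 -.003 0 .087;0 0 -.003 0 .087;0 0 0 0 .087'; python3 - <<'E'
from h import *
o=get_obs();t=o["tool_pos"];a=np.radians(o["tool_rot"][2]);yv=np.array([-np.sin(a),np.cos(a),0])
im=cams.read_camera("scene")[:,:,::-1];x,y=328,160
s=6;c=cv2.resize(im[y-45:y+45,x-60:x+60],None,fx=s,fy=s,interpolation=cv2.INTER_NEAREST)
for P in(t,t+yv*.0435,t-yv*.0435):
    u=proj("scene",P)[0];print(u);cv2.circle(c,(int((u[0]-x+60.5)*s),int((u[1]-y+45.5)*s)),4,(0,255,0),1)
cv2.imwrite("pics/r3.png",c);print(t,o["force"])
E
```

```text
time_s: 10.32
tool_pos: [0.4569, -0.0666, -0.0113]
tool_rot: [-180.0, 0.0, 25.0]
force: [0.4, 0.6, 0.6]
grip_width: 0.087
grasp_force: 0.0
time_s: 10.7
tool_pos: [0.4571, -0.0667, -0.0171]
tool_rot: [-180.0, 0.0, 25.0]
force: [0.1, -1.0, -0.0]
grip_width: 0.0869
grasp_force: 0.0
[327.10193071 178.68282974]
[340.73545936 181.3048032 ]
[313.58707703 176.08367961]
[ 0.45706157 -0.0666671  -0.01709075] [ 0.05493608 -1.02468494 -0.03455121]
```

View pics/r3.png

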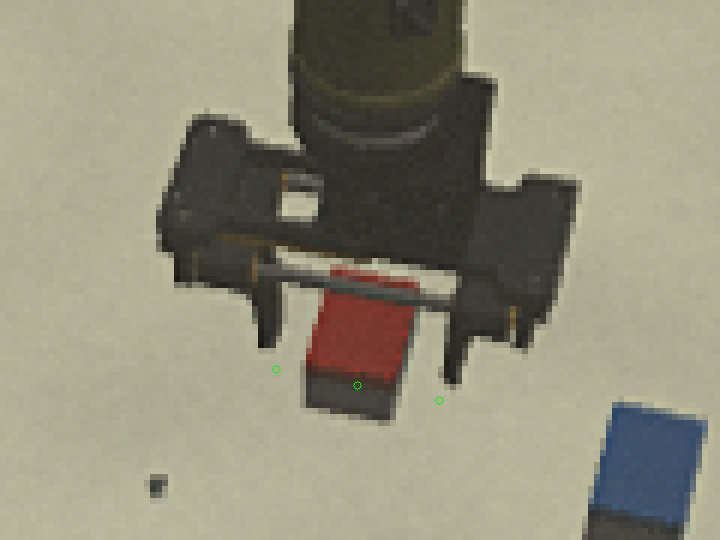

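```bash
python3 -m creep '0 0 -.003 0 .087;0 0 -.003 0 .087;0 0 0 0 .087'; python3 -m creep '0 0 -.003 0 .087;0 0 0 0 .087'; python3 -m creep '0 0 -.003 0 .087;0 0 0 0 .087'
```

```text
time_s: 11.12
tool_pos: [0.457, -0.0667, -0.0231]
tool_rot: [-180.0, 0.0, 25.0]
force: [0.3, -0.5, 0.2]
grip_width: 0.087
grasp_force: 0.0
time_s: 11.38
tool_pos: [0.4571, -0.0667, -0.026]
tool_rot: [-180.0, 0.0, 25.0]
force: [-1.1, 0.5, 0.2]
grip_width: 0.0868
grasp_force: 0.0
time_s: 11.62
tool_pos: [0.4577, -0.0668, -0.0283]
tool_rot: [180.0, -0.0, 25.0]
force: [-0.7, -1.4, 4.8]
grip_width: 0.087
grasp_force: 2.5
```

```bash
python3 -m creep '0 0 .010 0 .087;0 0 0 0 .03;0 0 0 0 .03;0 0 0 0 .03;0 0 0 0 .03;0 0 0 0 .03;0 0 0 0 .03;0 0 0 0 .03' 20
```

```text
time_s: 12.62
tool_pos: [0.4572, -0.0667, -0.0189]
tool_rot: [-180.0, 0.0, 25.0]
force: [-0.3, -0.3, -1.0]
grip_width: 0.0458
grasp_force: 20.0
```

```bash
python3 -m creep '0 0 .01 0 .03;0 0 .03 0 .03;0 0 .03 0 .03;.04 .025 0 -1 .03;.045 .028 0 -1 .03;.045 .028 0 -1.4 .03;.043 .027 0 0 .03;0 0 0 0 .03'; python3 -m creep '0 0 0 0 .03;0 0 0 0 .03'; python3 - <<'E'
from h import *
im=cams.read_camera("scene")[:,:,::-1];x,y=325,215
s=6;c=cv2.resize(im[y-50:y+40,x-60:x+60],None,fx=s,fy=s,interpolation=cv2.INTER_NEAREST)
cv2.imwrite("pics/r4.png",c);print(get_obs()["tool_pos"])
E
```

```text
time_s: 13.62
tool_pos: [0.6324, 0.0454, 0.0513]
tool_rot: [-179.8, -0.1, 21.8]
force: [-0.1, -0.5, -1.6]
grip_width: 0.0458
grasp_force: 20.0
time_s: 13.88
tool_pos: [0.6295, 0.0397, 0.0514]
tool_rot: [179.9, 0.1, 21.5]
force: [-0.3, 0.3, -1.4]
grip_width: 0.046
grasp_force: 20.0
[0.62967291 0.0397007  0.05149389]
```

View pics/r4.png

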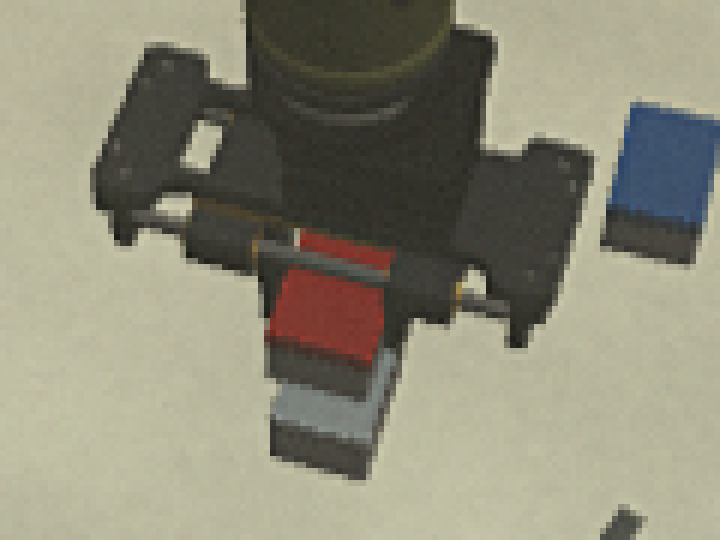

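```bash
python3 - <<'E'
from h import *
def show(nm,p):
    a=np.radians(p[3]);u=np.array([np.cos(a),np.sin(a)]);v=np.array([-u[1],u[0]])
    for z in(.038,0):
        uv=[proj("scene",[*(np.array(p[:2])+u*.032+s*v*.023),p[2]+z])[0] for s in(-1,1)]
        print(nm,z,[np.round((q-[265,165]+.5)*6).tolist() for q in uv])
t=[.6297,.0397]
show("plain_scene",[.630,.0425,0,21.6]);show("plain_avg",[.6312,.0417,0,21.6])
for d in(0,.0014): show("red",[t[0]+.93*d,t[1]+.37*d,.070,21.5])
E
```

```text
plain_scene 0.038 [[269.0, 414.0], [369.0, 441.0]]
plain_scene 0 [[270.0, 455.0], [366.0, 481.0]]
plain_avg 0.038 [[266.0, 415.0], [365.0, 442.0]]
plain_avg 0 [[267.0, 456.0], [363.0, 482.0]]
red 0.038 [[263.0, 329.0], [368.0, 356.0]]
red 0 [[264.0, 374.0], [366.0, 401.0]]
red 0.038 [[262.0, 331.0], [367.0, 359.0]]
red 0 [[263.0, 377.0], [365.0, 404.0]]
```

```bash
cat > edge.py <<'E'
from h import *
def front(p,cam="scene"):
    a=np.radians(p[3]);u=np.array([np.cos(a),np.sin(a)]);v=np.array([-u[1],u[0]])
    P=lambda s,z:proj(cam,[*(np.array(p[:2])+u*.032+s*v*.023),p[2]+z])[0]
    return dict(left=(P(-1,.036),P(-1,.002)),right=(P(1,.036),P(1,.002)),bottom=(P(-1,0),P(1,0)),top=(P(-1,.038),P(1,.038)))
def offs(g,e):
    A,B=e;d=(B-A)/np.linalg.norm(B-A);n=np.array([-d[1],d[0]])
    t=np.linspace(.15,.85,15);k=np.arange(-4,4.01,.25)
    pts=(A+(B-A)*t[:,None])[:,None]+k[None,:,None]*n
    pr=cv2.remap(g,pts[...,0].astype(np.float32),pts[...,1].astype(np.float32),cv2.INTER_LINEAR).mean(0)
    gr=np.gradient(cv2.GaussianBlur(pr[None],(5,1),1.0)[0]);i=np.argmax(abs(gr)*np.exp(-(k/3)**2))
    j=slice(max(i-4,0),i+5);w=abs(gr[j])
    return (k[j]*w).sum()/w.sum()*n,n
if __name__=="__main__":
    import sys
    B=[list(map(float,s.split(","))) for s in sys.argv[1:]]
    g=np.mean([cams.read_camera("scene").astype(np.float32).mean(2) for _ in range(3)],0)
    for p in B:
        obs=[]
        E0=front(p)
        for k in E0:
            o,n=offs(g,E0[k]);obs.append((k,n,n@o))
        def res(d):
            q=[p[0]+d[0],p[1]+d[1],p[2],p[3]];E=front(q)
            return [n@((E[k][0]+E[k][1]-E0[k][0]-E0[k][1])/2)-v for k,n,v in obs if k!="top"]
        r=least_squares(res,[0,0],x_scale=.001,diff_step=1e-3)
        print(p,[(k,round(float(v),2)) for k,n,v in obs],"->",np.round(np.array(p[:2])+r.x,4),"res",np.round(r.fun,2))
E
python3 edge.py .630,.0425,0,21.6 .630,.0397,.070,21.5 .441,.094,0,24
```

```text
[0.63, 0.0425, 0.0, 21.6] [('left', -0.02), ('right', -0.74), ('bottom', 0.28), ('top', 0.61)] -> [0.6304 0.0441] res [-0.34  0.33  0.03]
[0.63, 0.0397, 0.07, 21.5] [('left', -0.32), ('right', -0.81), ('bottom', 0.29), ('top', 0.6)] -> [0.6302 0.0417] res [-0.22  0.22  0.02]
[0.441, 0.094, 0.0, 24.0] [('left', -0.35), ('right', -0.27), ('bottom', -0.03), ('top', 0.25)] -> [0.4405 0.0948] res [ 0.04 -0.04 -0.  ]
```

```bash
python3 -m creep '0 .002 -.01 0 .03;0 0 -.01 0 .03;0 0 -.006 0 .03;0 0 0 0 .03;0 0 0 0 .03'; python3 edge.py .630,.0425,0,21.6 .630,.0417,.0444,21.5
```

```text
time_s: 14.7
tool_pos: [0.6305, 0.0433, 0.0253]
tool_rot: [180.0, -0.0, 21.6]
force: [-0.2, -0.1, -0.7]
grip_width: 0.046
grasp_force: 20.0
[0.63, 0.0425, 0.0, 21.6] [('left', -0.02), ('right', -0.75), ('bottom', 0.28), ('top', -0.72)] -> [0.6304 0.0441] res [-0.35  0.34  0.04]
[0.63, 0.0417, 0.0444, 21.5] [('left', -0.53), ('right', -2.96), ('bottom', 0.54), ('top', 1.08)] -> [0.6299 0.0474] res [-1.17  1.14  0.12]
```

```bash
python3 -m creep '-.0005 -.001 -.002 0 .03;0 0 -.002 0 .03;0 0 0 0 .03;0 0 0 0 .03'; python3 -m creep '0 0 -.002 0 .03;0 0 0 0 .03;0 0 0 0 .03'
```

```text
time_s: 15.35
tool_pos: [0.6298, 0.0423, 0.0212]
tool_rot: [180.0, 0.0, 21.6]
force: [-0.4, -0.3, -1.0]
grip_width: 0.0457
grasp_force: 20.0
time_s: 15.72
tool_pos: [0.6298, 0.0423, 0.0192]
tool_rot: [180.0, 0.0, 21.6]
force: [-0.5, 0.3, -1.4]
grip_width: 0.0458
grasp_force: 20.0
```

```bash
python3 -m creep '0 0 -.001 0 .03;0 0 0 0 .03'; python3 edge.py .630,.0425,0,21.6 .630,.0425,.038,21.6
```

```text
time_s: 15.98
tool_pos: [0.6298, 0.0423, 0.0191]
tool_rot: [180.0, 0.0, 21.6]
force: [-2.3, -0.1, 5.1]
grip_width: 0.0456
grasp_force: 20.0
[0.63, 0.0425, 0.0, 21.6] [('left', -0.02), ('right', -0.74), ('bottom', 0.28), ('top', -0.39)] -> [0.6304 0.0441] res [-0.34  0.33  0.04]
[0.63, 0.0425, 0.038, 21.6] [('left', -0.17), ('right', -2.4), ('bottom', -0.39), ('top', 0.58)] -> [0.628  0.0453] res [-1.13  1.09  0.12]
```

```bash
python3 -m creep '0 0 0 0 .087;0 0 0 0 .087;0 0 0 0 .087;0 0 0 0 .087;0 0 .04 0 .087;0 0 .05 0 .087'; python3 -m creep '-.045 .013 .0 1 .087;-.055 .015 0 1 .087;-.055 .015 0 0.5 .087;-.034 .009 0 0 .087;0 0 -.05 0 .087;0 0 0 0 .087'; python3 - <<'E'
exec(open('edge.py').read().split("if __name__")[0])
for n in CAL:
    g=np.mean([cams.read_camera(n).astype(np.float32).mean(2) for _ in range(2)],0)
    for nm,p in(("plain",[.630,.0425,0,21.6]),("red",[.630,.0425,.038,21.6])):
        E=front(p,n);print(n,nm,{k:np.round(offs(g,E[k])[0],2).tolist() for k in E})
    for nm in ("box_red","box_blue"):
        for d in finder.masks_of(nm,n):
            print(nm,n,round(d["p"],2),np.round(d["xy"]),[np.round(q,1) for q in cv2.minAreaRect(np.argwhere(d["mask"])[:,::-1].astype(np.float32))])
o=get_obs();print(o["tool_pos"],o["tool_rot"])
E
python3 edge.py .441,.094,0,23 .441,.094,0,25
```

```text
time_s: 16.88
tool_pos: [0.6287, 0.042, 0.1079]
tool_rot: [-179.9, 0.2, 21.6]
force: [0.8, -0.6, -0.1]
grip_width: 0.0859
grasp_force: 0.0
time_s: 17.62
tool_pos: [0.4377, 0.0937, 0.0563]
tool_rot: [-179.9, 0.3, 24.1]
force: [0.1, -0.7, 0.5]
grip_width: 0.0871
grasp_force: 0.0
scene plain {'left': [0.02, -0.0], 'right': [0.75, 0.04], 'bottom': [-0.08, 0.28], 'top': [0.09, -0.35]}
scene red {'left': [0.18, -0.0], 'right': [2.42, 0.14], 'bottom': [0.09, -0.35], 'top': [-0.14, 0.54]}
box_red scene 0.97 [318. 220.] [array([321. , 222.5]), array([19.5, 27.9]), np.float64(17.1)]
box_blue scene 0.62 [232.  78.] [array([230.9,  77.1]), array([44.9, 19.7]), np.float64(56.3)]
box_blue scene 0.58 [375. 196.] [array([374.9, 195.1]), array([16.3, 24.9]), np.float64(11.3)]
top plain {'left': [0.91, -0.1], 'right': [0.56, -0.14], 'bottom': [-1.18, -3.28], 'top': [-0.9, -2.5]}
top red {'left': [0.54, -0.06], 'right': [0.32, -0.08], 'bottom': [-0.9, -2.5], 'top': [-0.19, -0.53]}
box_red top 0.61 [313. 190.] [array([311.7, 190.1]), array([20.6, 14.3]), np.float64(69.4)]
[0.44163972 0.09441988 0.05887133] [-1.79998317e+02 -6.01452664e-02  2.40677071e+01]
[0.441, 0.094, 0.0, 23.0] [('left', -0.55), ('right', -0.48), ('bottom', -0.03), ('top', 0.22)] -> [0.4403 0.0953] res [ 0.04 -0.04 -0.  ]
[0.441, 0.094, 0.0, 25.0] [('left', -0.2), ('right', -0.13), ('bottom', -0.03), ('top', 0.23)] -> [0.4407 0.0944] res [ 0.03 -0.03 -0.  ]
```

```bash
python3 - <<'E'
from h import *
A=[]
for n,(x,y) in(("scene",(320,227)),("top",(312,191))):
    im=np.mean([cams.read_camera(n) for _ in range(2)],0).astype(np.uint8)[:,:,::-1]
    A.append(cv2.resize(im[y-25:y+25,x-20:x+20],None,fx=10,fy=10,interpolation=cv2.INTER_CUBIC))
cv2.imwrite("pics/s1.png",np.hstack(A))
E
```

```text
(no output)
```

View pics/s1.png

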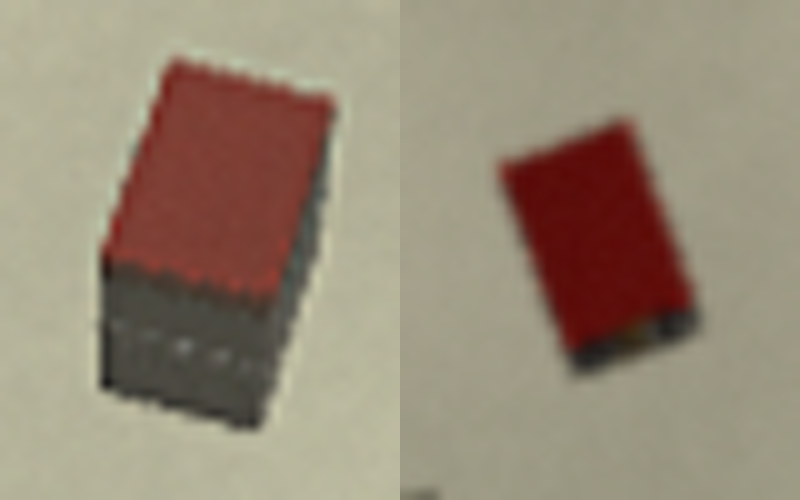

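```bash
python3 -m creep '-.001 -.001 -.04 0 .087;0 0 -.03 0 .087;0 0 -.008 0 .087;0 0 0 0 .05;0 0 0 0 .03;0 0 0 0 .03;0 0 0 0 .03;0 0 0 0 .03'; python3 -m creep '0 0 0 0 .03;0 0 0 0 .03;0 0 0 0 .03'
```

```text
time_s: 19.38
tool_pos: [0.44, 0.0932, -0.0195]
tool_rot: [180.0, -0.0, 24.1]
force: [-0.5, -0.5, 2.3]
grip_width: 0.0458
grasp_force: 20.0
time_s: 19.75
tool_pos: [0.44, 0.0932, -0.0195]
tool_rot: [180.0, 0.0, 24.1]
force: [-1.6, -1.2, 5.3]
grip_width: 0.0457
grasp_force: 20.0
```

```bash
python3 -m creep '0 0 .01 0 .03;0 0 .05 0 .03;0 0 .05 0 .03;.045 -.012 0 -1 .03;.05 -.014 0 -1 .03;.05 -.014 0 -.5 .03;.03 -.007 0 0 .03;.015 -.004 0 0 .03'; python3 -m creep '0 0 0 0 .03;0 0 0 0 .03;0 0 0 0 .03;0 0 0 0 .03'; python3 edge.py .630,.0425,0,21.6 .630,.0425,.038,21.6 .630,.0425,.110,21.6
```

```text
time_s: 20.75
tool_pos: [0.6309, 0.0413, 0.0894]
tool_rot: [-179.9, 0.0, 21.5]
force: [-0.9, 0.1, -2.3]
grip_width: 0.0458
grasp_force: 20.0
time_s: 21.25
tool_pos: [0.6294, 0.0423, 0.0905]
tool_rot: [180.0, 0.0, 21.6]
force: [0.8, 0.3, -2.5]
grip_width: 0.0462
grasp_force: 20.0
[0.63, 0.0425, 0.0, 21.6] [('left', -0.02), ('right', -0.74), ('bottom', 0.29), ('top', -0.38)] -> [0.6304 0.0441] res [-0.34  0.33  0.04]
[0.63, 0.0425, 0.038, 21.6] [('left', -0.17), ('right', -2.42), ('bottom', -0.38), ('top', 0.59)] -> [0.628  0.0454] res [-1.14  1.1   0.12]
[0.63, 0.0425, 0.11, 21.6] [('left', -0.26), ('right', 0.13), ('bottom', 0.29), ('top', 0.56)] -> [0.6306 0.0431] res [ 0.21 -0.21 -0.02]
```

```bash
python3 -m creep '0 0 -.012 0 .03;0 0 -.01 0 .03;0 0 -.006 0 .03;0 0 -.003 0 .03;0 0 0 0 .03;0 0 0 0 .03'; python3 -m creep '0 0 -.002 0 .03;0 0 0 0 .03'; python3 -m creep '0 0 -.001 0 .03;0 0 0 0 .03'
```

```text
time_s: 22.15
tool_pos: [0.6301, 0.0423, 0.0595]
tool_rot: [180.0, -0.0, 21.6]
force: [1.0, 1.0, -1.1]
grip_width: 0.0458
grasp_force: 20.0
time_s: 22.4
tool_pos: [0.6298, 0.0422, 0.0572]
tool_rot: [180.0, 0.0, 21.6]
force: [0.1, -0.5, -1.5]
grip_width: 0.0458
grasp_force: 20.0
time_s: 22.65
tool_pos: [0.63, 0.0423, 0.0566]
tool_rot: [180.0, -0.0, 21.6]
force: [-0.5, -1.0, 1.1]
grip_width: 0.0458
grasp_force: 20.0
```

```bash
python3 -m creep '0 0 0 0 .087;0 0 0 0 .087;0 0 0 0 .087;0 0 0 0 .087;0 0 .045 0 .087;0 0 .05 0 .087'; python3 -m creep '-.02 .04 0 -.6 .05;-.024 .046 0 0 .05;-.024 .046 0 0 .05;-.024 .046 0 0 .05;-.024 .046 0 0 .05;-.022 .046 0 0 .05;0 0 0 0 .05;0 0 0 0 .05'; python3 - <<'E'
from h import *
A=[]
for n,(x,y) in(("scene",(320,222)),("top",(312,191)),("scene",(418,240))):
    im=np.mean([cams.read_camera(n) for _ in range(2)],0).astype(np.uint8)[:,:,::-1]
    A.append(cv2.resize(im[y-30:y+30,x-20:x+20] if len(A)<2 else im[y-60:y+60,x-40:x+40],(260,390),interpolation=cv2.INTER_CUBIC))
    if len(A)<3:
        for p in("gold","gold_centre","gold_sprue","silver"):
            print(n,p,[(round(d["p"],2),np.round(d["xy"],1).tolist()) for d in finder.tip_of(p,n)])
cv2.imwrite("pics/s2.png",np.hstack(A))
for P in([.4913,.3125,.014],[.4913,.3125,.069],[.4913,.3125,.032]): print(P,proj("scene",P),proj("top",P))
E
```

```text
time_s: 23.4
tool_pos: [0.629, 0.0421, 0.1514]
tool_rot: [-179.9, 0.1, 21.6]
force: [0.9, 0.1, 0.8]
grip_width: 0.0864
grasp_force: 0.0
time_s: 24.4
tool_pos: [0.4921, 0.3118, 0.1511]
tool_rot: [179.9, -0.0, 21.0]
force: [0.7, -0.3, -0.5]
grip_width: 0.0496
grasp_force: 0.0
scene gold [(0.62, [433.0, 252.4]), (0.36, [262.9, 124.9])]
scene gold_centre [(0.59, [436.0, 247.9]), (0.45, [265.8, 123.8])]
scene gold_sprue [(0.58, [440.5, 239.3]), (0.26, [397.8, 243.1])]
scene silver [(0.52, [399.8, 241.8]), (0.44, [436.0, 252.4])]
top gold []
top gold_centre [(0.45, [214.9, 176.8])]
top gold_sprue []
top silver [(0.45, [253.1, 225.1])]
[0.4913, 0.3125, 0.014] [[431.88429223 249.63429817]] [[229.28499729 231.74565515]]
[0.4913, 0.3125, 0.069] [[437.33988327 239.83153379]] [[226.15833262 230.07018355]]
[0.4913, 0.3125, 0.032] [[433.61646806 246.52187434]] [[228.28356223 231.20902069]]
```

View pics/s2.png

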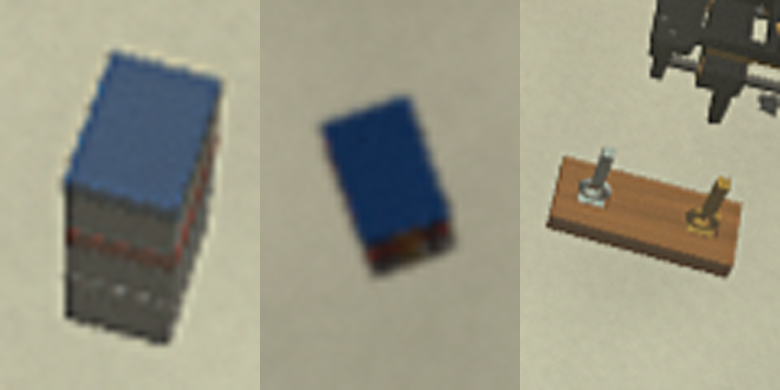

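```bash
python3 -m creep '-.002 .0005 -.04 0 .05;0 0 -.05 0 .05;0 0 -.03 0 .05;0 0 -.009 0 .05;0 0 0 0 .03;0 0 0 0 .005;0 0 0 0 .005;0 0 0 0 .005' 15;python3 -m creep '0 0 0 0 .005;0 0 0 0 .005;0 0 0 0 .005'
```

```text
time_s: 26.1
tool_pos: [0.4904, 0.313, 0.023]
tool_rot: [180.0, -0.1, 21.0]
force: [-0.8, -0.2, 0.5]
grip_width: 0.0182
grasp_force: 0.0
time_s: 26.48
tool_pos: [0.4901, 0.3128, 0.0225]
tool_rot: [180.0, -0.0, 21.0]
force: [-0.5, -0.7, 2.8]
grip_width: 0.0102
grasp_force: 15.0
```

```bash
python3 -m creep '0 0 .004 0 .005;.0009 .0004 0 0 .005;.0042 .0016 .0004 0 .005;.0042 .0016 .0001 0 .005;.0042 .0016 -.0004 0 .005;.0042 .0016 -.0006 0 .005;0 0 0 0 .005;0 0 0 0 .005'; python3 -m creep '.004 .0015 -.0011 0 .005;.004 .0015 -.0015 0 .005;0 0 0 0 .005;0 0 0 0 .005;0 0 0 0 .005'
```

```text
time_s: 27.48
tool_pos: [0.508, 0.3198, 0.0256]
tool_rot: [-180.0, -0.1, 21.0]
force: [-1.0, -0.8, -0.5]
grip_width: 0.0099
grasp_force: 15.0
time_s: 28.1
tool_pos: [0.5162, 0.3227, 0.0232]
tool_rot: [-180.0, -0.1, 21.0]
force: [-0.5, 0.2, -0.0]
grip_width: 0.0098
grasp_force: 15.0
```

```bash
python3 -m creep '0 0 .05 0 .005;0 0 .05 0 .005;0 0 0 0 .005' 30; python3 - <<'E'
from h import *
o=get_obs();t=o["tool_pos"];print(t)
A=[]
for n,z0 in(("scene",.0),):
    u=proj(n,t+[0,0,.028]).astype(int)[0];x,y=u
    im=np.mean([cams.read_camera(n) for _ in range(2)],0).astype(np.uint8)[:,:,::-1]
    A.append(cv2.resize(im[y-35:y+35,x-45:x+45],None,fx=8,fy=8,interpolation=cv2.INTER_CUBIC));print(n,u)
    for p in("gold","gold_centre","gold_sprue"):
        print(n,p,[(round(d["p"],2),np.round(d["xy"],1).tolist()) for d in finder.tip_of(p,n)])
cv2.imwrite("pics/g1.png",A[0])
h=np.array([np.cos(np.radians(21)),np.sin(np.radians(21)),0]);g=t+[0,0,.047]
for th in(0,15,30,40):
    k=np.sin(np.radians(th))*h+[0,0,np.cos(np.radians(th))]
    print(th,[np.round((proj("scene",g+k*d)[0]-u+[45.5,35.5])*8).tolist() for d in(.023,-.037,-.055)])
E
```

```text
time_s: 28.48
tool_pos: [0.5186, 0.3247, 0.1278]
tool_rot: [-180.0, -0.5, 21.0]
force: [-0.0, -0.7, -1.3]
grip_width: 0.0096
grasp_force: 30.0
[0.51860984 0.32469352 0.12775137]
scene [446 233]
scene gold [(0.62, [447.7, 230.6])]
scene gold_centre [(0.41, [445.7, 229.2])]
scene gold_sprue [(0.47, [448.4, 225.6])]
0 [[409.0, 211.0], [349.0, 314.0], [332.0, 343.0]]
15 [[406.0, 229.0], [354.0, 285.0], [340.0, 301.0]]
30 [[401.0, 250.0], [361.0, 254.0], [350.0, 255.0]]
40 [[398.0, 264.0], [366.0, 233.0], [358.0, 225.0]]
```

View pics/g1.png

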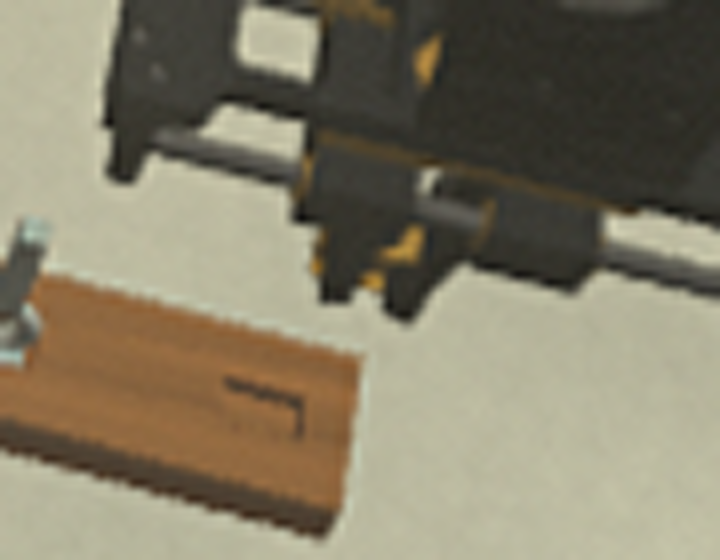

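```bash
python3 -m creep '0 -.02 .03 4 .005;0 -.04 .01 6 .005;.004 -.05 0 6 .005;.004 -.055 0 6 .005;.004 -.055 0 6 .005;.004 -.055 0 6 .005;.004 -.055 0 6 .005;.004 -.055 0 6 .005' 40; python3 -m creep '.003 -.05 0 6 .005;0 -.04 0 5 .005;0 -.018 -.015 0 .005;0 0 0 0 .005;0 0 0 0 .005'; python3 m3.py camera_stand 4; python3 - <<'E'
from h import *
ims={n:np.mean([cams.read_camera(n) for _ in range(4)],0) for n in CAL}
o={}
for n,(x,y) in dict(scene=(260,128),top=(409,222)).items():
    a=ims[n][y-7:y+8,x-7:x+8];w=a[...,0]-a[...,1:].max(2);w=np.clip(w-12,0,None)
    yy,xx=np.mgrid[y-7:y+8,x-7:x+8];o[n]=np.array([(w*xx).sum(),(w*yy).sum()])/w.sum();print(n,o[n],(w>0).sum())
print("bead",tri(o),"top on z=.1304",onplane("top",o["top"],.1304),"scene",onplane("scene",o["scene"],.1304))
for nm in("camera_head","focus"):
  for n in CAL: print(nm,n,[(round(d["p"],2),np.round(d["xy"],1).tolist()) for d in finder.tip_of(nm,n)])
E
```

```text
time_s: 29.72
tool_pos: [0.5388, -0.0645, 0.1621]
tool_rot: [-179.9, 0.0, 67.2]
force: [0.9, -0.2, -0.3]
grip_width: 0.0096
grasp_force: 40.0
time_s: 30.35
tool_pos: [0.5426, -0.1676, 0.1477]
tool_rot: [-180.0, -0.1, 78.1]
force: [0.7, 0.5, -0.2]
grip_width: 0.0098
grasp_force: 40.0
('camera_stand', 'top') 4 med [  0.5031  -0.4084 -10.8077] sd [3.000e-04 6.000e-04 3.141e-01]
31.15
scene [260.77906977 129.09302326] 3
top [nan nan] 0<stdin>:6: RuntimeWarning: invalid value encountered in divide
Traceback (most recent call last):
  File "h.py", line 9, in tri
    r=least_squares(lambda p:np.concatenate([(proj(n,p)[0]-xy) for n,xy in obs.items()]),[.6,0,.1])
ValueError: Residuals are not finite in the initial point.
```

```bash
cat > foot.py <<'E'
exec(open('edge.py').read().split("if __name__")[0])
I={n:cv2.imread(f"pics/{n}0.png")[:,:,::-1].astype(np.float32) for n in CAL}
def foot(p):
    a=np.radians(p[2]);x=np.array([np.cos(a),np.sin(a)]);y=np.array([-x[1],x[0]])
    P=lambda sx,sy,z:np.array([*(np.array(p[:2])+x*.06*sx+y*.05*sy),z])
    return P
# edges (cam, endpoints as function of pose); bottom/left/right seen
def edges(n,p):
    P=foot(p)
    if n=="top": L=[((-1,-.8),(-1,.9)),((-.9,1),(.5,1)),((-.9,-1),(-.2,-1))];z=.012
    else: L=[((1,-.9),(1,.9)),((-.8,1),(.9,1)),((-.3,-1),(.9,-1)),((-1,.2),(-1,.9))];z=.012
    return [(proj(n,P(*a,z))[0],proj(n,P(*b,z))[0]) for a,b in L]
for n in("top","scene"):
    g=I[n].mean(2);q=np.array([.502,-.409,-9.])
    for it in range(6):
        E=edges(n,q);M=[]
        for e in E:
            A,B=e
            for t0,t1 in((0,.34),(.33,.67),(.66,1)):
                s=(A+(B-A)*t0,A+(B-A)*t1);o,nn=offs(g,s);M.append((nn,nn@o))
        def res(p):
            r=[];k=0
            for (A,B),(A0,B0) in zip(edges(n,p),E):
                for t in(.17,.5,.83):
                    nn,v=M[k];k+=1;r.append(nn@(A+(B-A)*t-A0-(B0-A0)*t)-v)
            return r
        f=least_squares(res,q,x_scale=[.001,.001,1],loss="soft_l1",f_scale=.3);q=f.x
    print(n,"foot",np.round(q,4),np.round(res(q),2))
# bead
o={}
for n,(x,y) in dict(scene=(260,128),top=(409,222)).items():
    a=I[n][y-6:y+7,x-6:x+7];w=np.clip(a[...,0]-a[...,1:].max(2)-np.median(a[...,0]-a[...,1:].max(2))-8,0,None)
    yy,xx=np.mgrid[y-6:y+7,x-6:x+7];o[n]=np.array([(w*xx).sum(),(w*yy).sum()])/w.sum();print(n,o[n])
b,e=tri(o);print("bead",b,e,[onplane(n,o[n],.1304) for n in CAL])
E
python3 foot.py
```

```text
top foot [ 0.5025 -0.4048 -9.6173] [ 0.01 -0.   -0.01  0.05 -0.02  0.02 -0.04  0.01 -0.01]
scene foot [ 0.5042 -0.3991 -9.2799] [-0.05 -0.17 -0.36  0.65  0.59  0.5  -0.82 -0.84 -1.04 -0.13  1.34  0.97]
scene [260.26409496 128.32047478]
top [408.92976589 221.5819398 ]
bead [ 0.52651318 -0.26539556  0.13223152] 0.3934835291141212 [array([ 0.52473167, -0.26577855]), array([ 0.5275804 , -0.26672997])]
```

```bash
python3 -m creep '-.002 -.012 .001 1 .005;-.003 -.015 .001 1.3 .005;-.003 -.015 0 0 .005;-.0025 -.012 0 0 .005;-.001 -.006 0 0 .005;0 0 0 0 .005;0 0 0 0 .005;0 0 0 0 .005'; python3 - <<'E'
from h import *
o=get_obs();t=o["tool_pos"];yaw=o["tool_rot"][2];print(t,yaw)
im=np.mean([cams.read_camera("scene") for _ in range(4)],0)
np.save("focus_scene.npy",im)
u=proj("scene",t+[0,0,.03])[0].astype(int);x,y=u
c=cv2.resize(im[y-30:y+30,x-40:x+40,::-1].astype(np.uint8),None,fx=10,fy=10,interpolation=cv2.INTER_CUBIC)
h=np.array([np.cos(np.radians(yaw)),np.sin(np.radians(yaw)),0]);v=np.cross([0,0,1],h);g=t+[0,0,.047]
px=lambda P:(tuple(((proj("scene",P)[0]-u+[40.5,30.5])*10).astype(int).tolist()))
k=np.sin(np.pi/6)*h+[0,0,np.cos(np.pi/6)];xx=np.cross(v,k)
for P,col in((g,(0,0,255)),(g+k*.023,(0,255,0)),(g-k*.037,(0,255,0)),(g-k*.055,(0,255,0)),(g-k*.055+v*.011,(255,0,0)),(g-k*.055-v*.011,(255,0,0))):cv2.circle(c,px(P),5,col,1)
for th in(15,45):
    k2=np.sin(np.radians(th))*h+[0,0,np.cos(np.radians(th))];print(th,px(g+k2*.023),px(g-k2*.055))
print(30,px(g+k*.023),px(g-k*.037),px(g-k*.055));cv2.imwrite("pics/g2.png",c)
E
```

```text
time_s: 32.55
tool_pos: [0.5312, -0.2297, 0.1502]
tool_rot: [180.0, -0.0, 80.3]
force: [0.1, -0.6, -0.8]
grip_width: 0.01
grasp_force: 40.0
[ 0.5312177  -0.22973598  0.15015519] 80.34162455589846
15 (406, 216) (389, 376)
45 (432, 253) (330, 294)
30 (420, 233) (372, 315) (358, 338)
```

View pics/g2.png

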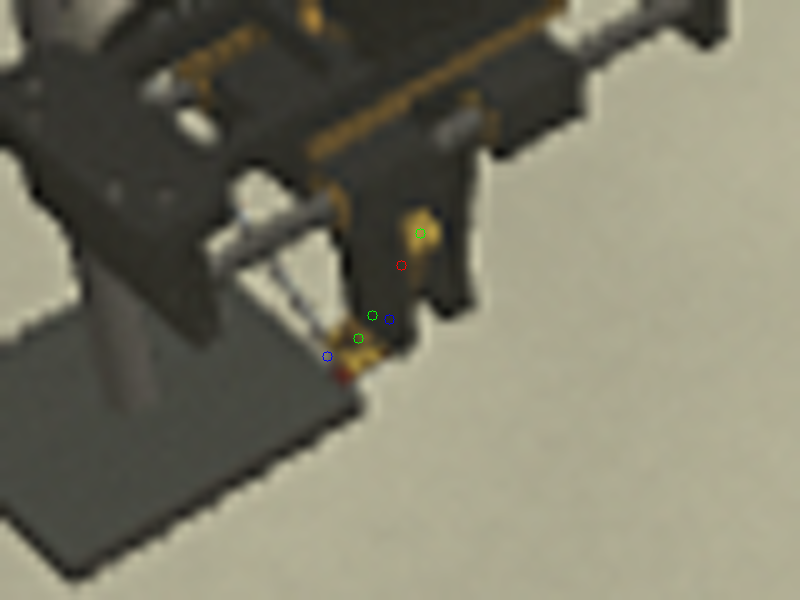

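```bash
cat > tilt.py <<'E'
from h import *
o=get_obs();t=o["tool_pos"];yaw=o["tool_rot"][2]
im=np.load("focus_scene.npy").astype(np.float32)
u=proj("scene",t+[0,0,.03])[0].astype(int)
c=cv2.resize(im[u[1]-30:u[1]+30,u[0]-40:u[0]+40],None,fx=10,fy=10,interpolation=cv2.INTER_CUBIC)
hsv=cv2.cvtColor(np.clip(c,0,255).astype(np.uint8),cv2.COLOR_RGB2HSV)
m=((hsv[...,0]>12)&(hsv[...,0]<30)&(hsv[...,1]>110)&(hsv[...,2]>80)).astype(np.uint8)
n,l,s,ce=cv2.connectedComponentsWithStats(m)
for i in range(1,n):
    if s[i,4]>150 and 320<ce[i,0]<450 and 190<ce[i,1]<390: print("blob",s[i],np.round(ce[i]))
h=np.array([np.cos(np.radians(yaw)),np.sin(np.radians(yaw)),0]);v=np.cross([0,0,1],h);g=t+[0,0,.047]
px=lambda P:np.round((proj("scene",P)[0]-u+[40.5,30.5])*10).astype(int).tolist()
for th in(20,25,30,35):
    a=np.radians(th);k=np.sin(a)*h+[0,0,np.cos(a)];x=np.cross(v,k)
    Q=lambda X,Y,Z:px(g+x*X+v*Y+k*(Z-.055))
    H=np.array([Q(sx*.0075,sy*.011,z) for sx in(-1,1) for sy in(-1,1) for z in(0,.006)])
    T=np.array([Q(sx*.005,sy*.005,z) for sx in(-1,1) for sy in(-1,1) for z in(.078,)])
    print(th,"head bbox",H.min(0),H.max(0),"endface",T.min(0),T.max(0),T.mean(0),"top x+ y±:",H[5],H[7],H[4],H[6])
E
python3 tilt.py
```

```text
blob [328 184  20  38 386] [339. 200.]
blob [ 402  208   40   52 1428] [421. 233.]
blob [ 328  319   57   60 1589] [356. 349.]
20 head bbox [331 315] [427 402] endface [384 198] [436 244] [410. 221.] top x+ y±: [365 392] [427 355] [363 402] [424 365]
25 head bbox [321 303] [417 390] endface [389 203] [441 250] [414.75 226.75] top x+ y±: [356 381] [417 344] [353 390] [414 353]
30 head bbox [312 290] [408 377] endface [393 209] [445 257] [419. 233.] top x+ y±: [347 370] [408 333] [342 377] [403 341]
35 head bbox [302 276] [399 364] endface [398 214] [448 264] [423.25 239.  ] top x+ y±: [337 358] [399 321] [332 364] [393 327]
```

```bash
python3 -m creep '0 .0018 0 0 .005;0 0 0 0 .005;0 0 0 0 .005;0 0 0 0 .005;0 0 0 0 .005;0 0 0 0 .005;0 0 0 0 .005;0 0 0 0 .005'; python3 - <<'E'
from h import *
im=np.mean([cams.read_camera("scene") for _ in range(4)],0);np.save("focus_scene.npy",im)
E
python3 tilt.py; python3 edge.py .630,.0425,0,21.6 .630,.0425,.038,21.6 .630,.0425,.076,21.6
```

```text
time_s: 33.75
tool_pos: [0.531, -0.2287, 0.1501]
tool_rot: [180.0, 0.0, 80.3]
force: [-0.7, 0.9, -1.7]
grip_width: 0.0095
grasp_force: 40.0
blob [ 405  209   45   55 1506] [424. 234.]
blob [ 338  320   54   59 1454] [365. 352.]
blob [330 332  15  20 184] [336. 340.]
20 head bbox [335 318] [431 404] endface [388 201] [441 246] [414.5 223.5] top x+ y±: [370 394] [431 357] [367 404] [429 367]
25 head bbox [325 305] [422 392] endface [393 206] [445 253] [419.   229.25] top x+ y±: [360 384] [422 347] [357 392] [418 356]
30 head bbox [316 292] [412 380] endface [398 211] [449 259] [423.5 235. ] top x+ y±: [351 372] [412 335] [347 380] [408 343]
35 head bbox [307 279] [403 366] endface [402 217] [453 266] [427.5 241.5] top x+ y±: [342 360] [403 324] [336 366] [398 330]
[0.63, 0.0425, 0.0, 21.6] [('left', -0.02), ('right', -0.74), ('bottom', 0.29), ('top', -0.38)] -> [0.6304 0.0441] res [-0.34  0.33  0.04]
[0.63, 0.0425, 0.038, 21.6] [('left', -0.16), ('right', -2.42), ('bottom', -0.38), ('top', 0.6)] -> [0.628  0.0453] res [-1.14  1.1   0.12]
[0.63, 0.0425, 0.076, 21.6] [('left', -0.19), ('right', 0.01), ('bottom', 0.6), ('top', 0.63)] -> [0.6313 0.0438] res [ 0.13 -0.13 -0.01]
```

Tilt is 30° to within about 1.5°, and the bore is about 1 mm short of focus in y. I'll make that last small correction, settle, and hand in.

```bash
python3 -m creep '0 .0007 0 0 .005;0 0 0 0 .005;0 0 0 0 .005;0 0 0 0 .005;0 0 0 0 .005;0 0 0 0 .005' && python3 -c "
from cell import ticket,get_obs
import numpy as np
print(np.abs(get_obs()['joint_velocities']).max());print(ticket.sign_off())"
```

```text
time_s: 34.85
tool_pos: [0.531, -0.228, 0.1501]
tool_rot: [180.0, 0.0, 80.3]
force: [0.0, 0.5, -0.2]
grip_width: 0.0096
grasp_force: 40.0
0.18813255895723338
the job is handed in; nothing more can be done
None
```

The job is handed in at about 35 s: the red box, then the blue one on top, are stacked flush to about 1 mm on the plain box, and the gold casting is held by its sprue at the focus, estimated within 1–2 mm and leaning 30° (±1.5°); the hand-in returned no verdict.

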